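# Put the vee block away and close the locked-out drawer

### The arm

A 6-joint arm with a two-finger parallel gripper is mounted at the origin on a cart in front of the work surface, level with it; the furniture and walls round the work are solid. World frame = base frame: x ahead of the robot, y to its left, z up, the work surface at z = 0. Lengths are in mm, angles in rad, forces in N, time in s.
With the tool pointing down it reaches from about 275 to 750 mm from the base axis. Payload 10.2 kg.
Tool frame: the origin (TCP) lies at the very end of the fingers, on their centre line; the grasp point (between the pads) lies 19 mm behind it; z points along the fingers, y is the line along which they close (so a half turn about z gives the same grasp; the last joint's range is limited). The gripper opens to 85 mm and grips with 20 to 120 N. Pads are 22 mm wide; open, the fingers measure 114 mm over their backs; the gripper's body (76 mm by 85 mm) begins 54 mm behind the grasp point. The pads swing forward as they close: fully open they stand 13 mm farther back than shut.
Start: joints at [-1.402, 0.313, 1.498, -0, 1.331, -0.223], TCP at [200.461, -485.228, 231.294] pointing down, gripper open.
Joint ranges: [-2.94, 2.94], [-0.97, 2.17], [0.19, 2.56], [-1.23, 4.37], [0.02, 3.11], [-2.88, 2.88]. Speed limits (rad/s): [2.39, 2.39, 3.01, 3.14, 3.14, 3.14].

### API

Orientations are given as a unit quaternion [w, x, y, z].
In Python, from rig import monitor, eyes, job gives the robot as it stands. The module is installed in compiled form; this text tells all that it offers.
- The arm moves only by the tool send_rows, never from a script. Its argument "targets" is one flat list of numbers, 7 for each row, row after row: the turn, a rotation vector about the tool's x, y, z in degrees, then the shift along the tool's x, y, z in units of 60 mm (1.0 is 60 mm), then the opening, from -1 (shut) to 1 (fully open), so that 0 is half open. A call has 1 to 5 rows; each row shifts and turns the commanded pose from where the row before left it, along the tool's axes as they then stand; what a row does not reach is not made up. A row lasts 1/8 s, in which the tool goes at most 62.5 mm and 10.7 degrees, less where a joint would pass 70% of its speed; a pose out of reach is approached as far as the arm can. A call is refused whole if a number of a shift passes 1 or a number of a turn 10.7, either way. A call with a gripper value outside its range is refused whole. The fingers move at their own pace and stop on an object; "newtons" is the grip in N (left out, the last holds). Time passes only in rows, so rows that do not move let the fingers close. It gives the time, the measured TCP pose, the force, the opening and the grip force at its end, in the units of the state.
- monitor.sense(): the state, without advancing time (a new reading comes with each control period).
- eyes.capture(name): name is "side" or "top"; returns a dict with "img" (420x560x3 uint8, red, green, blue), "K" (3x3 intrinsics, pixels), "R" (3x3) and "t" (3): a world point X has camera coordinates R X + t. Camera axes: x right, y down, z forward; pixel columns grow to the right and rows downward; lengths in mm; the calibration is good to about 2 mm. A picture is of the moment at which its call begins. There is no depth.
- job.finish_job(): hands the job in; it is judged then, once.
The state is a dict: "time_s": time; "joints": joint angles; "dq": joint speeds; "tau": joint torques, N m; "eef_pos": TCP position; "ee_rot": TCP orientation; "force": force on the tool from outside, world axes, zero at the start; "wrist_torque": the same for the moment, N m; "grip_width": opening from 0.0 (shut) to 1.0 (fully open); "grip_force": force on a finger pad.
Only numpy, scipy, OpenCV 4.12 (cv2) and the standard library are available. Lean on these libraries where they do the work, as an engineer would, in place of code of your own. Each camera call takes 0.05 s, during which the arm holds its last target. There are 200 camera calls.

### The job

Put the steel vee block from the cradle away in the empty pocket of the pulled-out tool drawer, down on the pocket floor with its groove up like its mate in the other pocket; the cradle leaves only its ends free and the pocket only its sides, so set it down on the bench and take it again the other way, and lower it in rather than let it drop. Then press down the release lever on the drawer's slide, ease the drawer past its lock and push it gently until it is fully shut. Leave the mate block in its pocket and the lamp holder, marker and screwdriver on the bench where they are.

Things in the scene. Friction and masses are not known exactly. Their poses are not given: they have to be found in the camera images.
- drawer_unit: Low grey steel drawer unit fixed on the bench, 190 (x) x 308 (y) x 98 mm high. Origin: centre of its underside (with the drawer pulled out, pocket lies at x = -208, y = +52 mm, front_face at x = -259, y = 0 and lever_pad at x = -157, y = -121 mm from it); its open front lies at x = -95 mm and faces -x, toward the robot. Its top stands 98 mm above the bench. It may stand at a slight yaw.
- drawer (a joint): Travel of the drawer in m along the unit's +x: 0 = pulled right out and locked out, 0.150 = fully shut (end stop, front panel against the unit). Needs about 2 N plus 12 N per m/s to slide. The lock holds it within about 3 mm of 0 until the lever is pressed.
- pocket (a point): Centre of the empty pocket's floor, 22 mm above the bench; moves with the drawer, axes as the drawer unit. The pocket is 74 mm long in x, between the drawer's front panel (58 mm above this floor) and a cross wall (48 mm above it), and 50 mm wide in y between two low fences, 3 mm thick and 6 mm high. Beside the fences there is open floor: the drawer's side wall (inner face, 22 mm high) is 63 mm to +y of the pocket centre, the mate block's near side 84 mm to -y.
- front_face (a point): Point on the outer face of the drawer's front panel, mid-width, 65 mm above the bench, where it can be pushed along the unit's +x; moves with the drawer. The 14 mm thick, 300 mm wide panel runs from 14 to 80 mm above the bench; a finger lip under this point sticks out 12 mm toward the robot, its top 28 mm above the bench.
- lever_pad (a point): Centre of the top of the release lever's thumb pad (30 mm in x, 22 in y) on the slide at the drawer's -y side, 60 mm above the bench; moves with the drawer. 15 mm to +x an upturned lip stands 10 mm above the pad: a fingertip that holds the pad down and moves to +x pushes it and takes the drawer along. Locked out, the pad is 62 mm before the unit. Up to 41 mm to +y nothing in the drawer is over 44 mm high.
- lever (a joint): Angle in rad of the release lever (a flat steel strip on the right-hand slide), hinged 63 mm in front of the pad: 0 = sprung up, locking the drawer; 0.15 = right down (pad about 9.5 mm lower). The drawer is free from about 0.075 (pad 5 mm down). It takes about 3 N to start and 6 N to bottom. Hold it down while the drawer moves the first 10 to 25 mm; after that the slide keeps it down and it may be let go.
- vee_block: Steel vee block to put away, 62 (x) x 40 (y) x 40 mm high, about 0.45 kg, a V groove along the middle of its top in x; the two ends (x) and two sides (y) are flat and upright. Origin: centre of its underside. The same either way round. It starts in the cradle, 8 mm above the bench, its long way along the cradle's.
- mate_block: The second, identical vee block, standing loose in the drawer's other pocket (104 mm to -y of pocket). Origin: centre of its underside.
- cradle: Dark steel cradle screwed to the bench: base 46 (x) x 56 (y) x 8 mm with an upright 6 mm cheek along each side, 46 mm high above the bench, 44 mm between them, and low screw ears to 49 mm either side in y. Open at both ends (x), where the vee block sticks out 8 mm. Origin: centre of its underside. It can stand to the left or the right of the drawer.
- lamp_holder_2: Bystander: small cream and brass lamp holder, 37 mm across, 47 mm high, standing. Origin: centre of its underside.
- marker: Bystander: marker pen lying, 14 x 128 x 14 mm, long in its y. Origin: centre of its underside.
- driver_small: Bystander: small screwdriver lying, 128 x 18 x 18 mm, long in its x. Origin: centre of its underside.
Not all that is in view belongs to the job. What is shaped like the vee_block but orange or red is not meant.

How it is judged:
By the outcome, as a careful person would: the job done as asked, in the order asked, and still so for the second after the job is handed in, with the robot touching nothing.
It also fails if it takes over 72 s, if anything falls off the work surface, if the arm or the gripper's body presses on something with over 40 N, if the wrist force passes 120 N, or if a joint passes its speed limit or range.

## Working session

There is one attempt and no reset: what is moved stays moved. The work goes in short steps, Python scripts to look and compute and a tool call to move; the robot and the scene stay as the last step left them, time stands still between calls to the robot, and variables do not carry over. Pictures are saved under pics/ and viewed, at most 10 in all, crops included, and the job is handed in when it is done.

Besides the shell and the picture viewer there is one more tool, called after ">>>" by a JSON object that holds its "method" and its "body". send_rows: Moves the arm, as the interface text tells. Its arguments: {"type":"object","properties":{"targets":{"type":"array","items":{"type":"number"}},"newtons":{"type":"number"}},"required":["targets"]}

```bash
mkdir -p pics
python3 - <<'E'
from rig import monitor, eyes
import cv2,numpy as np,pickle
s=monitor.sense();print({k:np.round(v,3) for k,v in s.items()})
for n in("side","top"):
    c=eyes.capture(n);pickle.dump(c,open(n+'.pkl','wb'));cv2.imwrite(f'pics/{n}0.png',cv2.resize(c['img'][:,:,::-1],(800,600)))
    print(n,c['K'].round(1).tolist(),(-c['R'].T@c['t']).round(0),c['R'].round(2).tolist())
E
```

```text
{'time_s': np.float64(0.0), 'joints': array([-1.402,  0.313,  1.498, -0.   ,  1.331, -0.223]), 'dq': array([-0.   , -0.   ,  0.002, -0.001, -0.001,  0.002]), 'tau': array([-1.0000e-03, -4.1227e+01, -2.5974e+01, -0.0000e+00,  4.0000e-03,
        0.0000e+00]), 'eef_pos': array([ 200.419, -484.962,  230.718]), 'ee_rot': array([-0.001,  0.981,  0.195,  0.   ]), 'force': array([ 0.169, -0.24 , -1.592]), 'wrist_torque': array([-0.032, -0.004, -0.005]), 'grip_force': np.float64(0.0), 'grip_width': np.float64(0.999)}
side [[406.3, 0.0, 275.2], [0.0, 406.3, 211.4], [0.0, 0.0, 1.0]] [ 541. -830.  659.] [[1.0, -0.01, 0.01], [0.0, -0.54, -0.84], [0.02, 0.84, -0.54]]
top [[435.9, 0.0, 285.0], [0.0, 435.9, 208.7], [0.0, 0.0, 1.0]] [ 361.   37. 1490.] [[0.0, -1.0, 0.01], [-0.99, -0.0, -0.13], [0.13, -0.01, -0.99]]
```

View pics/side0.png

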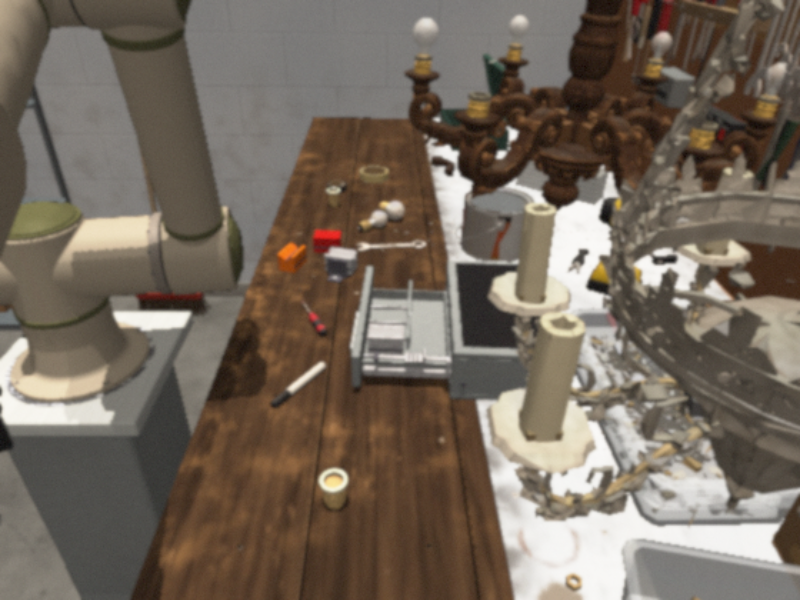

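View pics/top0.png

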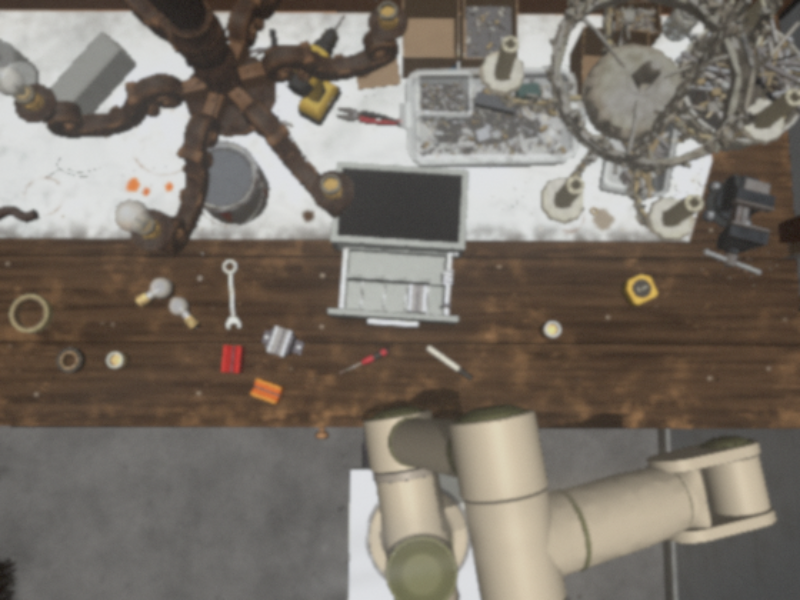

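Top view (800×600): the steel block in the cradle is at (282,341). It could be confused with the red block at (232,358), the orange block at (266,390) and the mate block in the drawer at (417,297). I choose the grey one in the cradle. The driver is at (365,360), the marker at (447,360), and the lamp holder is probably at (552,328).

```bash
cat > h.py <<'E'
import numpy as np,pickle,cv2
def ray(c,uv,z):
    d=c['R'].T@np.linalg.inv(c['K'])@np.array([uv[0],uv[1],1.]);o=-c['R'].T@c['t']
    return o+d*(z-o[2])/d[2]
def proj(c,X):
    p=c['K']@(c['R']@np.array(X,float)+c['t']);return p[:2]/p[2]
def load(n):return pickle.load(open(n+'.pkl','rb'))
E
python3 - <<'E'
from h import *
t=load('top')['img'];s=load('side')['img']
def cr(im,x0,y0,w,h):return cv2.resize(im[y0:y0+h,x0:x0+w],(400,300),interpolation=cv2.INTER_CUBIC)
a=np.hstack([cr(t,170,220,56,42),cr(t,222,165,112,84)])
b=np.hstack([cr(s,210,160,56,42),cr(s,235,180,112,84)])
cv2.imwrite('pics/crop1.png',np.vstack([a,b])[:,:,::-1])
E
```

```text
(no output)
```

View pics/crop1.png

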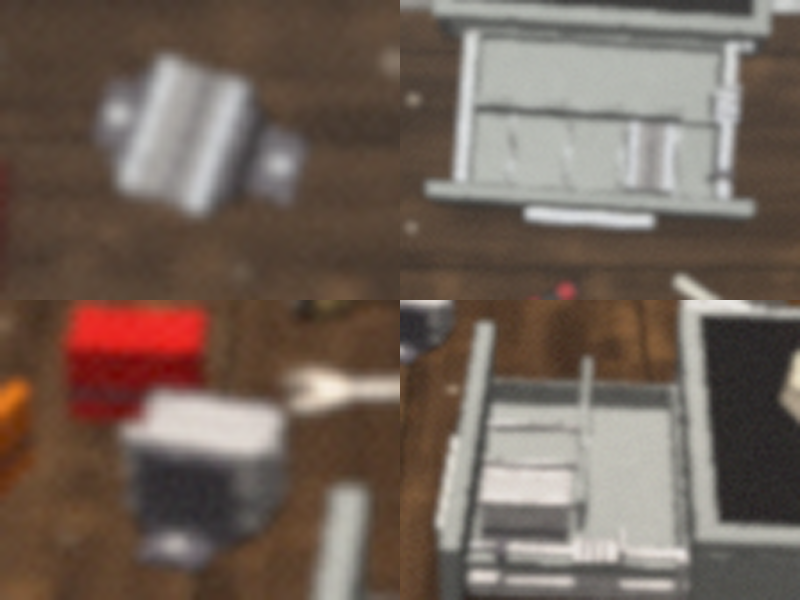

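The crop shows the vee block, groove up, in the cradle with ears at (118,115) and (285,162). In the drawer crop, the fences are at x≈512 and 568, the mate is at (655,155), and the front panel top runs from (427,187) to (752,208).

Run:
```python
from h import *
t=load('top');s=load('side')
A=lambda x,y:(170+x/7.143-.43,220+y/7.143-.43)
B=lambda x,y:(222+(x-400)/3.571-.36,165+y/3.571-.36)
C=lambda x,y:(210+x/7.143-.43,160+(y-300)/7.143-.43)
D=lambda x,y:(235+(x-400)/3.571-.36,180+(y-300)/3.571-.36)
P=lambda n,c,uv,z:print(n,ray(c,uv,z)[:2].round(1))
for q in[(165,55),(252,82),(205,215),(117,183)]:P('blk top',t,A(*q),48)
P('ear',t,A(118,115),4);P('ear',t,A(285,162),4)
for q in[(147,392),(287,408),(277,455),(128,432)]:P('blk side',s,C(*q),48)
for q in[(427,183),(752,204),(754,213),(427,196)]:P('panel top',t,B(*q),80)
for q in[(512,117),(517,183),(565,122),(573,187)]:P('fence',t,B(*q),28)
for q in[(630,122),(676,122),(672,190),(628,190)]:P('mate',t,B(*q),62)
for q in[(478,108),(718,122)]:P('xwall',t,B(*q),70)
for q in[(480,495),(572,495),(575,465),(485,465)]:P('mate side',s,D(*q),62)
for q in[(477,322),(492,322),(441,548),(458,548)]:P('panel side',s,D(*q),80)
for q in[(571,560),(618,560),(571,542),(618,542)]:P('pad side',s,D(*q),60)
for q in[(718,88),(740,88),(740,120),(715,120)]:P('pad top',t,B(*q),60)
for q in[(331,240),(466,247),(468,172),(339,163)]:P('unit',t,(q[0]*.7,q[1]*.7),98)
```

```text
blk top [481.5 332.1]
blk top [469.2 291.5]
blk top [407.7 311.5]
blk top [422.3 352.4]
ear [456.5 362.6]
ear [434.4 282.6]
blk side [415.8 351.6]
blk side [480.1 336.7]
blk side [477.5 292.4]
blk side [410.5 313. ]
panel top [516.4 208.1]
panel top [498.4 -87.9]
panel top [490.2 -89.6]
panel top [504.5 207.8]
fence [585.5 135. ]
fence [522.5 129.5]
fence [580.9  84.6]
fence [518.9  76.6]
mate [576.1  23.2]
mate [576.3 -19.4]
mate [512.8 -15.7]
mate [512.7  24.9]
xwall [587.3 163.6]
xwall [575.2 -57.9]
mate side [512.6  -8.6]
mate side [576.9  -8.2]
mate side [580.1  28.5]
mate side [515.3  28.1]
panel side [504.9 206.3]
panel side [517.1 206.5]
panel side [489.9 -91.4]
panel side [500.8 -91.3]
pad side [574.4 -78.3]
pad side [605.4 -78.2]
pad side [574.9 -59. ]
pad side [606.5 -58.9]
pad top [608.8 -58.7]
pad top [608.9 -79.2]
pad top [578.7 -79. ]
pad top [578.6 -55.8]
unit [671.3 200.8]
unit [ 656.5 -106.9]
unit [ 833.4 -113.1]
unit [853.3 185.7]
```

Two views agree: the vee block centre is (445.5, 322.5) with yaw about -17°. The unit's yaw is -3°, which puts the pocket at (551, 107.5), the lever pad at (593, -68) and the front face at (497.4, 58.3). The measured fences, mate and pad match these to 2 mm. Moving now.

Create go.py:
```python
# usage: go.py x y z theta : shift (units of 60mm, tool axes now), turn about tool z to get there
import sys,numpy as np
from scipy.spatial.transform import Rotation as Ro
from rig import monitor
s=monitor.sense();w,x,y,z=s['ee_rot'];R=Ro.from_quat([x,y,z,w]).as_matrix()
th=np.degrees(np.arctan2(R[1,0],R[0,0]))
print('t',round(float(s['time_s']),2),'pos',s['eef_pos'].round(1),'th',round(th,1),'toolz',R[:,2].round(3),'F',s['force'].round(1),'grip',round(float(s['grip_width']),3),round(float(s['grip_force']),1),'q',s['joints'].round(2))
a=list(map(float,sys.argv[1:]))
for i in range(0,len(a),4):
    T=np.array(a[i:i+3]);d=T-s['eef_pos'];c=np.radians(a[i+3]);R2=np.array([[np.cos(c),np.sin(c),0],[np.sin(c),-np.cos(c),0],[0,0,-1]])
    print('shift now-axes',(R.T@d/60).round(3),'turn z',round(th-a[i+3],1),'shift in target axes',(R2.T@d/60).round(3))
```

```text
(no output)
```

>>> {"method": "send_rows", "body": {"targets": [0,0,0,0.79,-0.54,0,1,0,0,0,0.79,-0.54,0,1,0,0,0,0.79,-0.54,0,1,0,0,0,0.79,-0.54,0,1,0,0,0,0.79,-0.54,0,1]}}

```text
time_s: 0.72
eef_pos: [358.3, -243.3, 231.2]
ee_rot: [-0.0, 0.981, 0.194, 0.0]
force: [0.8, -0.4, 0.7]
grip_width: 1.0
grip_force: 0.0
```

>>> {"method": "send_rows", "body": {"targets": [0,0,0,0.79,-0.54,0,1,0,0,0,0.79,-0.54,0,1,0,0,0,0.79,-0.54,0,1,0,0,-10.2,0,0,0,1,0,0,-10.2,0,0,0,1]}}

```text
time_s: 1.35
eef_pos: [452.1, -100.0, 231.0]
ee_rot: [-0.0, 0.93, 0.369, -0.0]
force: [-0.2, -0.1, -0.6]
grip_width: 1.001
grip_force: 0.0
```

>>> {"method": "send_rows", "body": {"targets": [0,0,-10.2,0,0,0,1,0,0,-10.2,0,0,0,1,0,0,-9.7,0,0,0,1]}}

```text
time_s: 1.72
eef_pos: [451.8, -100.8, 231.0]
ee_rot: [-0.0, 0.802, 0.597, -0.0]
force: [-1.2, -0.6, 0.2]
grip_width: 0.994
grip_force: 0.0
```

```bash
python3 go.py 445.5 322.5 130 73
```

```text
t 1.73 pos [ 451.8 -100.8  231. ] th 73.3 toolz [-0.001  0.    -1.   ] F [-1.2 -0.6  0.2] grip 0.994 0.0 q [-0.47  0.18  1.67  0.    1.29 -0.18]
shift now-axes [ 6.726 -2.129  1.686] turn z 0.3 shift in target axes [ 6.716 -2.163  1.684]
```

>>> {"method": "send_rows", "body": {"targets": [0,0,0,0.84,-0.265,0,1,0,0,0,0.84,-0.265,0,1,0,0,0,0.84,-0.265,0,1,0,0,0,0.84,-0.265,0,1,0,0,0,0.84,-0.265,0,1]}}

```text
time_s: 2.35
eef_pos: [449.5, 165.1, 231.1]
ee_rot: [-0.0, 0.804, 0.594, -0.0]
force: [1.4, 0.2, -0.1]
grip_width: 1.001
grip_force: 0.0
```

>>> {"method": "send_rows", "body": {"targets": [0,0,0,0.84,-0.265,0.3,1,0,0,0,0.84,-0.265,0.7,1,0,0,0,0.84,-0.265,0.7,1,0,0,0,0,0,0,1]}}

```text
time_s: 2.85
eef_pos: [446.4, 315.7, 132.0]
ee_rot: [-0.001, 0.803, 0.596, -0.003]
force: [0.9, 0.6, 0.5]
grip_width: 1.0
grip_force: 0.0
```

```bash
python3 go.py 445.5 322.5 8 73
python3 - <<'E'
from rig import eyes;from h import *
for n in('top','side'):
    c=eyes.capture(n);pickle.dump(c,open(n+'1.pkl','wb'))
t=load('top1')['img'];s=load('side1')['img']
cr=lambda im,x0,y0,w,h:cv2.resize(im[y0:y0+h,x0:x0+w],(400,300),interpolation=cv2.INTER_CUBIC)
cv2.imwrite('pics/c2.png',np.hstack([cr(t,150,200,112,84),cr(s,190,130,112,84)])[:,:,::-1])
E
```

```text
t 2.85 pos [446.4 315.7 132. ] th 73.2 toolz [-0.006 -0.002 -1.   ] F [0.9 0.6 0.5] grip 1.0 0.0 q [0.4  0.46 1.56 0.   1.13 0.69]
shift now-axes [ 0.112 -0.037  2.066] turn z 0.2 shift in target axes [ 0.103 -0.048  2.066]
```

View pics/c2.png

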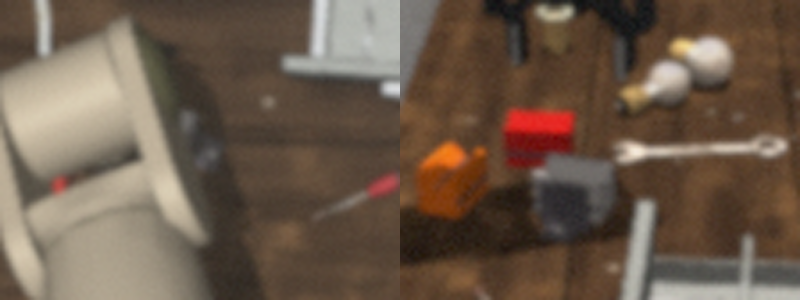

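The side crop shows the open fingers at (517,45) and (623,60), straddling the block centre at about x=573. The orange and red blocks are nearby, so I'll check finger clearance.

Run:
```python
from h import *
c=load('top');h=cv2.cvtColor(c['img'],cv2.COLOR_RGB2HSV)
m=((h[...,1]>170)&(h[...,2]>90)&((h[...,0]<15)|(h[...,0]>172))).astype('uint8')
th=np.radians(73);R=np.array([[np.cos(th),np.sin(th)],[np.sin(th),-np.cos(th)]])
for k in cv2.findContours(m,0,2)[0]:
    if cv2.contourArea(k)>60:
        p=[R.T@(ray(c,q[0],40)[:2]-[445.5,322.5]) for q in k];p=np.array(p);print(p.min(0),p.max(0));print(p.round(0).tolist())
```

>>> {"method": "send_rows", "body": {"targets": [0,0,0,0.11,-0.04,0.4,1,0,0,0,0,0,0,1]}}

```text
time_s: 3.2
eef_pos: [448.3, 320.1, 111.6]
ee_rot: [-0.0, 0.804, 0.594, -0.0]
force: [0.1, -0.0, 0.0]
grip_width: 1.002
grip_force: 0.0
```

```bash
python3 go.py 445.5 322.5 9 73
python3 - <<'E'
from h import *
c=load('top');I=c['img'].astype(int)
m=((I[...,0]-I[...,1]>70)&(I[...,0]>110)).astype('uint8')
th=np.radians(73);R=np.array([[np.cos(th),np.sin(th)],[np.sin(th),-np.cos(th)]])
for k in cv2.findContours(m,0,2)[0]:
    if cv2.contourArea(k)>60:
        b=cv2.boxPoints(cv2.minAreaRect(k));print(b.mean(0).round(),[ (R.T@(ray(c,q,40)[:2]-[445.5,322.5])).round(0).tolist() for q in b])
E
```

```text
t 3.2 pos [448.3 320.1 111.6] th 72.9 toolz [-0.001 -0.    -1.   ] F [ 0.1 -0.   0. ] grip 1.002 0.0 q [ 0.41  0.49  1.57 -0.    1.08  0.71]
shift now-axes [ 0.026 -0.055  1.71 ] turn z -0.1 shift in target axes [ 0.025 -0.056  1.71 ]
[186. 273.] [[24.0, -132.0], [23.0, -102.0], [-37.0, -105.0], [-36.0, -135.0]]
[162. 250.] [[105.0, -107.0], [126.0, -48.0], [85.0, -36.0], [64.0, -95.0]]
```

The nearest edge of the orange block is 102 mm away along the closing line and the finger backs reach 57 mm, so they clear. Descending.

>>> {"method": "send_rows", "body": {"targets": [0,0,0,0.03,-0.055,0.4,1,0,0,0,0,0,0.5,1,0,0,0,0,0,0.45,1,0,0,0,0,0,0.36,1,0,0,0,0,0,0,1]}}

```text
time_s: 3.82
eef_pos: [446.0, 323.0, 9.3]
ee_rot: [-0.0, 0.804, 0.594, -0.0]
force: [0.1, -0.7, 0.8]
grip_width: 1.002
grip_force: 0.0
```

>>> {"method": "send_rows", "body": {"newtons": 60, "targets": [0,0,0,0,0,0,0.5,0,0,0,0,0,0,0.2,0,0,0,0,0,0,-0.2,0,0,0,0,0,0,-0.2,0,0,0,0,0,0,-0.2]}}

```text
time_s: 4.45
eef_pos: [446.5, 324.0, 11.0]
ee_rot: [0.0, 0.804, 0.594, 0.001]
force: [-1.9, -1.8, 9.0]
grip_width: 0.712
grip_force: 66.2
```

```bash
python3 go.py 445.5 322.5 9 73
```

```text
t 4.45 pos [446.5 324.   11. ] th 72.9 toolz [ 0.002  0.001 -1.   ] F [-1.9 -1.8  9. ] grip 0.712 66.2 q [ 0.42  0.64  1.64 -0.    0.86  0.71]
shift now-axes [-0.028 -0.008  0.034] turn z -0.1 shift in target axes [-0.028 -0.008  0.034]
```

>>> {"method": "send_rows", "body": {"targets": [0,0,0,0,0,-0.1,-0.2,0,0,0,0,0,-0.2,-0.2,0,0,0,0,0,-0.3,-0.2,0,0,0,0,0,-0.4,-0.2,0,0,0,0,0,-0.4,-0.2]}}

```text
time_s: 5.08
eef_pos: [445.6, 323.7, 94.4]
ee_rot: [0.0, 0.804, 0.594, 0.0]
force: [-0.3, 0.5, -4.1]
grip_width: 0.713
grip_force: 66.5
```

>>> {"method": "send_rows", "body": {"targets": [0,0,0,0,0,0,-0.2,0,0,0,0,0,0,-0.2]}}

```text
time_s: 5.32
eef_pos: [445.2, 323.5, 92.2]
ee_rot: [-0.0, 0.804, 0.594, -0.001]
force: [-0.3, -0.2, -4.6]
grip_width: 0.709
grip_force: 66.6
```

```bash
python3 go.py 400 200 60 87
python3 - <<'E'
from rig import eyes;from h import *
for n in('top','side'):
    c=eyes.capture(n);pickle.dump(c,open(n+'2.pkl','wb'))
t=load('top2')['img'];s=load('side2')['img']
cr=lambda im,x0,y0,w,h:cv2.resize(im[y0:y0+h,x0:x0+w],(400,300),interpolation=cv2.INTER_CUBIC)
cv2.imwrite('pics/c3.png',np.hstack([cr(t,150,200,112,84),cr(s,190,130,112,84)])[:,:,::-1])
T=load('top')
for q in[(338,374),(390,350),(428,347),(470,375)]:print(ray(T,(q[0]*.7,q[1]*.7),8))
E
```

```text
t 5.33 pos [445.2 323.5  92.2] th 73.0 toolz [-0.001 -0.001 -1.   ] F [-0.3 -0.2 -4.6] grip 0.709 66.6 q [ 0.42  0.51  1.59 -0.    1.04  0.71]
shift now-axes [-2.189 -0.116  0.539] turn z -14.0 shift in target axes [-2.095 -0.644  0.536]
[368.70648775 188.86672747   8.        ]
[425.66153646  66.50903467   8.        ]
[433.09499818 -23.72216335   8.        ]
[ 367.38787132 -122.96701094    8.        ]
```

View pics/c3.png

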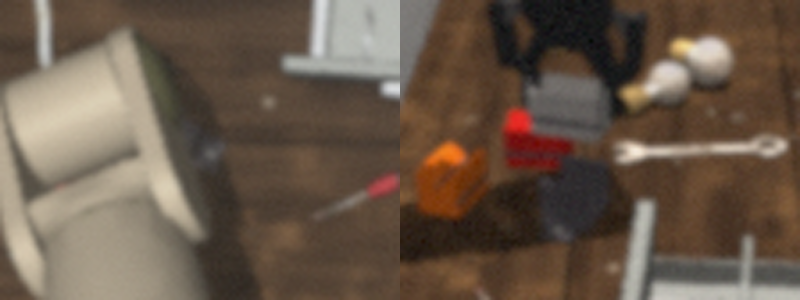

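The side crop shows the block held level, clear of the cradle at (570,105), and the -4.6 N reading matches 0.45 kg. I'll set it down at (435,225), yaw -3°, which is clear of the driver, cradle ear and panel.

>>> {"method": "send_rows", "body": {"targets": [0,0,-7,0,0,0,-0.2,0,0,-7,0,0,0,-0.2,0,0,0,0,0,0,-0.2]}}

```text
time_s: 5.8
eef_pos: [445.3, 323.6, 92.2]
ee_rot: [-0.0, 0.726, 0.688, -0.001]
force: [0.3, 0.3, -5.5]
grip_width: 0.709
grip_force: 66.5
```

```bash
python3 go.py 435 225 5 87
```

```text
t 5.8 pos [445.3 323.6  92.2] th 86.9 toolz [-0.001 -0.001 -1.   ] F [ 0.3  0.3 -5.5] grip 0.709 66.5 q [0.42 0.51 1.59 0.   1.04 0.47]
shift now-axes [-1.65  -0.081  1.454] turn z -0.1 shift in target axes [-1.65  -0.086  1.453]
```

>>> {"method": "send_rows", "body": {"targets": [0,0,0,-0.4,-0.02,0,-0.2,0,0,0,-0.5,-0.03,0,-0.2,0,0,0,-0.45,-0.02,0,-0.2,0,0,0,-0.3,-0.01,0,-0.2,0,0,0,0,0,0.2,-0.2]}}

```text
time_s: 6.42
eef_pos: [436.2, 224.6, 81.1]
ee_rot: [0.0, 0.727, 0.687, 0.001]
force: [-0.3, -0.1, -5.1]
grip_width: 0.711
grip_force: 66.6
```

>>> {"method": "send_rows", "body": {"targets": [0,0,0,0,0,0.4,-0.2,0,0,0,0,0,0.4,-0.2,0,0,0,0,0,0.25,-0.2,0,0,0,0,0,0.1,-0.2,0,0,0,0,0,0,-0.2]}}

```text
time_s: 7.05
eef_pos: [435.7, 225.4, 11.9]
ee_rot: [-0.0, 0.726, 0.688, 0.0]
force: [0.8, -0.3, -3.7]
grip_width: 0.71
grip_force: 66.4
```

```bash
python3 go.py 435 225 3 87
```

```text
t 7.05 pos [435.7 225.4  11.9] th 86.9 toolz [ 0.  0. -1.] F [ 0.8 -0.3 -3.7] grip 0.71 66.4 q [0.24 0.54 1.82 0.   0.78 0.29]
shift now-axes [-0.006 -0.012  0.149] turn z -0.1 shift in target axes [-0.006 -0.012  0.149]
```

Lowering slowly until it touches.

>>> {"method": "send_rows", "body": {"targets": [0,0,0,0,0,0.04,-0.2,0,0,0,0,0,0.04,-0.2,0,0,0,0,0,0.04,-0.2,0,0,0,0,0,0,-0.2]}}

```text
time_s: 7.55
eef_pos: [435.5, 225.1, 4.6]
ee_rot: [-0.0, 0.726, 0.688, -0.0]
force: [0.2, -0.4, -3.9]
grip_width: 0.711
grip_force: 66.5
```

>>> {"method": "send_rows", "body": {"targets": [0,0,0,0,0,0.02,-0.2,0,0,0,0,0,0.02,-0.2,0,0,0,0,0,0,-0.2]}}

```text
time_s: 7.92
eef_pos: [435.7, 225.2, 3.0]
ee_rot: [0.0, 0.726, 0.688, 0.0]
force: [-3.5, -1.6, 5.0]
grip_width: 0.71
grip_force: 67.6
```

Contact. Releasing, rising and turning 90° for the side grasp.

>>> {"method": "send_rows", "body": {"targets": [0,0,0,0,0,0,0.5,0,0,0,0,0,0,0.6,0,0,0,0,0,0,0.7,0,0,0,0,0,-0.3,0.7,0,0,0,0,0,-0.5,0.7]}}

```text
time_s: 8.55
eef_pos: [435.1, 225.0, 50.3]
ee_rot: [-0.001, 0.726, 0.688, -0.001]
force: [0.6, -0.1, 1.3]
grip_width: 0.849
grip_force: 0.0
```

>>> {"method": "send_rows", "body": {"targets": [0,0,0,0,0,-0.7,0.7,0,0,10,0,0,-0.2,0.7,0,0,10,0,0,0,0.7,0,0,10,0,0,0,0.7,0,0,10,0,0,0,0.7]}}

```text
time_s: 9.18
eef_pos: [435.6, 225.2, 104.4]
ee_rot: [0.0, 0.918, 0.396, 0.0]
force: [-0.5, 0.6, -0.4]
grip_width: 0.85
grip_force: 0.0
```

>>> {"method": "send_rows", "body": {"targets": [0,0,10,0,0,0,0.7,0,0,10,0,0,0,0.6,0,0,10,0,0,0,0.5,0,0,10,0,0,0,0.5,0,0,10,0,0,0,0.5]}}

```text
time_s: 9.8
eef_pos: [435.6, 225.2, 104.3]
ee_rot: [-0.0, 1.0, -0.03, 0.0]
force: [0.1, 0.2, 0.2]
grip_width: 0.747
grip_force: 0.0
```

```bash
python3 go.py 435.7 225.2 9 -3
python3 - <<'E'
from rig import eyes;from h import *
for n in('top','side'):
    c=eyes.capture(n);pickle.dump(c,open(n+'3.pkl','wb'))
t=load('top3')['img'];s=load('side3')['img']
cr=lambda im,x0,y0,w,h:cv2.resize(im[y0:y0+h,x0:x0+w],(400,300),interpolation=cv2.INTER_CUBIC)
cv2.imwrite('pics/c4.png',np.hstack([cr(t,180,200,112,84),cr(s,190,140,112,84)])[:,:,::-1])
E
```

```text
t 9.8 pos [435.6 225.2 104.3] th -3.4 toolz [ 0.  0. -1.] F [0.1 0.2 0.2] grip 0.747 0.0 q [0.24 0.38 1.76 0.   1.   1.87]
shift now-axes [ 1.000e-03 -0.000e+00  1.589e+00] turn z -0.4 shift in target axes [ 0.002 -0.     1.589]
```

View pics/c4.png

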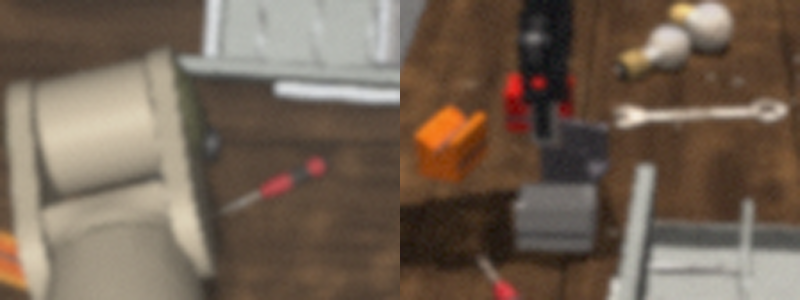

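The block stands on the bench in the side crop at (557,215), groove up, and nothing else has moved. A quick check of its position from that view.

Run:
```python
from h import *
s=load('side3');D=lambda x,y:(190+(x-400)/3.571-.36,140+y/3.571-.36)
for q in[(521,185),(598,184),(596,214),(515,214)]:print(ray(s,D(*q),40).round(1))
for q in[(596,249),(518,250)]:print(ray(s,D(*q),0).round(1))
print(proj(s,[435.6,225.2,110]),D(543,135))
```

```text
[404.2 241.8  40. ]
[469.5 244.1  40. ]
[470.4 194.7  40. ]
[403.8 194.1  40. ]
[468.8 203.8   0. ]
[403.3 201.7   0. ]
[232.42098295 173.49484354] (229.6848053766452, 177.4445365443853)
```

>>> {"method": "send_rows", "body": {"targets": [0,0,0,0,0,0.4,0.5,0,0,0,0,0,0.4,0.5,0,0,0,0,0,0,0.5]}}

```text
time_s: 10.28
eef_pos: [434.7, 224.9, 55.2]
ee_rot: [0.0, 1.0, -0.025, -0.002]
force: [0.4, -0.2, 0.6]
grip_width: 0.748
grip_force: 0.0
```

>>> {"method": "send_rows", "body": {"targets": [0,0,0,0,0,0.35,0.5,0,0,0,0,0,0.3,0.5,0,0,0,0,0,0.12,0.5,0,0,0,0,0,0,0.3,0,0,0,0,0,0,0.1]}}

```text
time_s: 10.9
eef_pos: [436.1, 225.3, 11.0]
ee_rot: [-0.0, 1.0, -0.026, 0.001]
force: [0.8, 0.6, -0.4]
grip_width: 0.549
grip_force: 0.0
```

>>> {"method": "send_rows", "body": {"newtons": 60, "targets": [0,0,0,0,0,0,-0.1,0,0,0,0,0,0,-0.5,0,0,0,0,0,0,-0.5,0,0,0,0,0,0,-0.5,0,0,0,0,0,0,-0.5]}}

```text
time_s: 11.52
eef_pos: [436.1, 225.2, 11.2]
ee_rot: [-0.0, 1.0, -0.026, 0.001]
force: [-1.8, -2.4, 6.4]
grip_width: 0.458
grip_force: 59.7
```

```bash
python3 go.py 435.7 225.2 9 -3
```

```text
t 11.53 pos [436.1 225.2  11.2] th -3.0 toolz [ 0.001  0.    -1.   ] F [-1.8 -2.4  6.4] grip 0.458 59.7 q [ 0.24  0.54  1.83 -0.    0.77  1.86]
shift now-axes [-0.006 -0.     0.036] turn z -0.0 shift in target axes [-0.006 -0.     0.036]
```

>>> {"method": "send_rows", "body": {"targets": [0,0,0,0,0,-0.2,-0.5,0,0,0,0,0,-0.4,-0.5,0,0,0,0,0,-0.5,-0.5,0,0,0,0,0,-0.5,-0.5,0,0,0,0,0,-0.4,-0.5]}}

```text
time_s: 12.15
eef_pos: [435.4, 225.2, 131.8]
ee_rot: [-0.0, 1.0, -0.027, 0.0]
force: [0.7, -0.1, -4.6]
grip_width: 0.462
grip_force: 61.7
```

>>> {"method": "send_rows", "body": {"targets": [0,0,0,0,0,0,-0.5,0,0,0,0,0,0,-0.5]}}

```text
time_s: 12.4
eef_pos: [434.9, 225.0, 129.2]
ee_rot: [0.0, 1.0, -0.027, -0.001]
force: [0.2, -0.9, -4.4]
grip_width: 0.456
grip_force: 62.0
```

```bash
python3 go.py 551 107.5 130 -3
```

```text
t 12.4 pos [434.9 225.  129.2] th -3.0 toolz [-0.002 -0.    -1.   ] F [ 0.2 -0.9 -4.4] grip 0.456 62.0 q [0.24 0.35 1.74 0.   1.06 1.86]
shift now-axes [ 2.036  1.853 -0.015] turn z -0.0 shift in target axes [ 2.035  1.855 -0.013]
```

>>> {"method": "send_rows", "body": {"targets": [0,0,0,0.4,0.37,0,-0.5,0,0,0,0.5,0.45,0,-0.5,0,0,0,0.5,0.45,0,-0.5,0,0,0,0.4,0.37,0,-0.5,0,0,0,0.23,0.21,0,-0.5]}}

```text
time_s: 13.02
eef_pos: [551.5, 106.8, 128.7]
ee_rot: [-0.0, 1.0, -0.027, -0.001]
force: [-0.7, 0.1, -5.9]
grip_width: 0.458
grip_force: 61.8
```

>>> {"method": "send_rows", "body": {"targets": [0,0,0,0,0,0,-0.5,0,0,0,0,0,0,-0.5]}}

```text
time_s: 13.28
eef_pos: [550.5, 108.6, 129.7]
ee_rot: [-0.0, 1.0, -0.026, -0.001]
force: [-0.2, -0.7, -4.2]
grip_width: 0.461
grip_force: 61.8
```

```bash
python3 go.py 551 107.5 95 -3
python3 - <<'E'
from rig import eyes;from h import *
for n in('top','side'):
    c=eyes.capture(n);pickle.dump(c,open(n+'4.pkl','wb'))
t=load('top4')['img'];s=load('side4')['img']
cr=lambda im,x0,y0,w,h:cv2.resize(im[y0:y0+h,x0:x0+w],(400,300),interpolation=cv2.INTER_CUBIC)
cv2.imwrite('pics/c5.png',np.hstack([cr(t,222,165,112,84),cr(s,235,160,84,63)])[:,:,::-1])
E
```

```text
t 13.28 pos [550.5 108.6 129.7] th -3.0 toolz [-0.001  0.    -1.   ] F [-0.2 -0.7 -4.2] grip 0.461 61.8 q [-0.01  0.49  1.52  0.    1.13  1.61]
shift now-axes [0.011 0.018 0.578] turn z -0.0 shift in target axes [0.01  0.018 0.578]
```

View pics/c5.png

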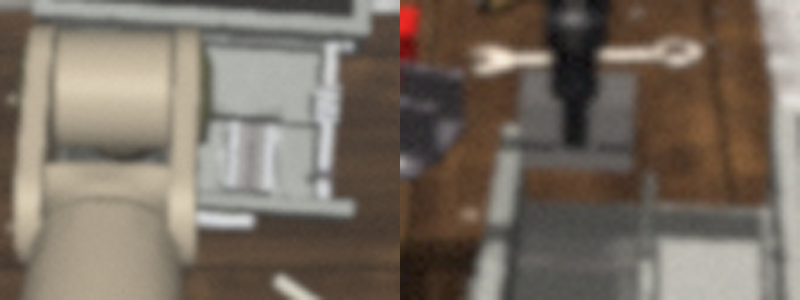

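Side crop: the held block spans x=520–635 and its bottom edge is at y≈167, above the pocket and between the panel and the cross wall (top at (650,178)).

Run:
```python
from h import *
s=load('side4');D=lambda x,y:(235+(x-400)/4.762-.4,160+y/4.762-.4)
for q in[(518,164),(634,168)]:print(ray(s,D(*q),119).round(1))
for q in[(643,178),(656,178)]:print('xwall end',ray(s,D(*q),70).round(1))
for q in[(503,125),(518,125)]:print('panel end',ray(s,D(*q),80).round(1))
```

```text
[516.9  92.4 119. ]
[580.8  88.6 119. ]
xwall end [589.4 160.3  70. ]
xwall end [597.2 160.3  70. ]
panel end [505. 206.  80.]
panel end [514.2 206.1  80. ]
```

>>> {"method": "send_rows", "body": {"targets": [0,0,0,0.01,0.015,0.2,-0.5,0,0,0,0,0,0.2,-0.5,0,0,0,0,0,0,-0.5]}}

```text
time_s: 13.75
eef_pos: [551.0, 107.0, 104.6]
ee_rot: [0.0, 1.0, -0.027, -0.001]
force: [-0.9, -0.9, -4.1]
grip_width: 0.457
grip_force: 61.7
```

Fits with about 5 mm clearance at each end. Lowering.

>>> {"method": "send_rows", "body": {"targets": [0,0,0,-0.01,0,0.2,-0.5,0,0,0,0,0,0.25,-0.5,0,0,0,0,0,0.25,-0.5,0,0,0,0,0,0.2,-0.5,0,0,0,0,0,0.1,-0.5]}}

```text
time_s: 14.38
eef_pos: [551.0, 106.9, 45.1]
ee_rot: [-0.0, 1.0, -0.027, -0.001]
force: [0.0, 0.5, -4.2]
grip_width: 0.454
grip_force: 61.8
```

>>> {"method": "send_rows", "body": {"targets": [0,0,0,0,0,0.05,-0.5,0,0,0,0,0,0.05,-0.5,0,0,0,0,0,0,-0.5]}}

```text
time_s: 14.75
eef_pos: [551.3, 107.0, 40.2]
ee_rot: [0.0, 1.0, -0.027, 0.0]
force: [0.5, -0.6, -4.7]
grip_width: 0.458
grip_force: 61.8
```

```bash
python3 go.py 551 107.5 33 -3
```

```text
t 14.75 pos [551.3 107.   40.2] th -3.0 toolz [ 0. -0. -1.] F [ 0.5 -0.6 -4.7] grip 0.458 61.8 q [-0.02  0.61  1.59 -0.    0.94  1.61]
shift now-axes [-0.006 -0.009  0.12 ] turn z -0.0 shift in target axes [-0.006 -0.009  0.12 ]
```

>>> {"method": "send_rows", "body": {"targets": [0,0,0,0,0,0.04,-0.5,0,0,0,0,0,0.03,-0.5,0,0,0,0,0,0.02,-0.5,0,0,0,0,0,0,-0.5]}}

```text
time_s: 15.25
eef_pos: [551.2, 106.9, 34.6]
ee_rot: [-0.0, 1.0, -0.027, -0.0]
force: [0.3, 0.2, -3.8]
grip_width: 0.456
grip_force: 61.8
```

>>> {"method": "send_rows", "body": {"targets": [0,0,0,0,0,0.02,-0.5,0,0,0,0,0,0.01,-0.5,0,0,0,0,0,0,-0.5]}}

```text
time_s: 15.62
eef_pos: [551.3, 106.9, 33.2]
ee_rot: [0.0, 1.0, -0.027, 0.0]
force: [-1.2, -0.2, -0.3]
grip_width: 0.459
grip_force: 62.3
```

>>> {"method": "send_rows", "body": {"targets": [0,0,0,0,0,0.015,-0.5,0,0,0,0,0,0,-0.5]}}

```text
time_s: 15.88
eef_pos: [552.2, 106.9, 33.2]
ee_rot: [0.0, 1.0, -0.027, 0.001]
force: [-2.0, -1.6, 6.8]
grip_width: 0.46
grip_force: 63.2
```

>>> {"method": "send_rows", "body": {"targets": [0,0,0,0,0,0,0,0,0,0,0,0,0,0.2,0,0,0,0,0,0,0.3,0,0,0,0,0,-0.2,0.3,0,0,0,0,0,-0.4,0.3]}}

```text
time_s: 16.5
eef_pos: [550.9, 106.9, 68.5]
ee_rot: [-0.0, 1.0, -0.027, -0.001]
force: [0.4, -0.7, 0.2]
grip_width: 0.648
grip_force: 0.0
```

>>> {"method": "send_rows", "body": {"targets": [0,0,0,0,0,-0.6,0.3,0,0,0,0,0,-0.7,0,0,0,0,0,0,0,-1,0,0,0,0,0,0,-1,0,0,0,0,0,0,-1]}}

```text
time_s: 17.12
eef_pos: [550.7, 106.9, 145.1]
ee_rot: [0.0, 1.0, -0.027, -0.001]
force: [-0.2, -0.4, -0.4]
grip_width: 0.003
grip_force: 0.0
```

```bash
python3 go.py 593 -68 110 -3
```

```text
t 17.12 pos [550.7 106.9 145.1] th -3.1 toolz [-0.002  0.    -1.   ] F [-0.2 -0.4 -0.4] grip 0.003 0.0 q [-0.02  0.47  1.5  -0.    1.17  1.61]
shift now-axes [0.86  2.874 0.583] turn z -0.1 shift in target axes [0.856 2.874 0.584]
```

>>> {"method": "send_rows", "body": {"targets": [0,0,0,0.18,0.6,0,-1,0,0,0,0.2,0.75,0,-1,0,0,0,0.2,0.75,0,-1,0,0,0,0.18,0.55,0,-1,0,0,0,0.1,0.22,0,-1]}}

```text
time_s: 17.75
eef_pos: [593.6, -69.2, 145.1]
ee_rot: [-0.0, 1.0, -0.028, -0.001]
force: [0.5, 0.3, 1.0]
grip_width: -0.002
grip_force: 0.0
```

>>> {"method": "send_rows", "body": {"targets": [0,0,0,0,0,0.6,-1,0,0,0,0,0,0.45,-1,0,0,0,0,0,0,-1]}}

```text
time_s: 18.12
eef_pos: [592.5, -66.6, 81.0]
ee_rot: [-0.001, 1.0, -0.026, -0.002]
force: [0.3, 1.0, 1.0]
grip_width: 0.005
grip_force: 0.0
```

```bash
python3 go.py 593.5 -68 60 -3
python3 - <<'E'
from rig import eyes;from h import *
for n in('top','side'):
    c=eyes.capture(n);pickle.dump(c,open(n+'5.pkl','wb'))
t=load('top5')['img'];s=load('side5')['img']
cr=lambda im,x0,y0,w,h:cv2.resize(im[y0:y0+h,x0:x0+w],(400,300),interpolation=cv2.INTER_CUBIC)
cv2.imwrite('pics/c6.png',np.hstack([cr(t,222,165,112,84),cr(s,240,190,92,69)])[:,:,::-1])
E
```

```text
t 18.12 pos [592.5 -66.6  81. ] th -3.0 toolz [-0.005  0.002 -1.   ] F [0.3 1.  1. ] grip 0.005 0.0 q [-0.31  0.62  1.45  0.    1.08  1.31]
shift now-axes [0.02  0.023 0.351] turn z -0.0 shift in target axes [0.019 0.022 0.351]
```

View pics/c6.png

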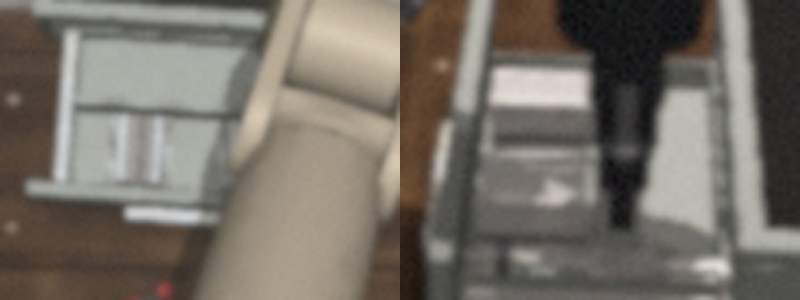

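The vee block sits level in its pocket (top crop (140,148)) beside the mate. The fingertip hangs above the lever pad (side crop (622,228)). Pressing down.

>>> {"method": "send_rows", "body": {"targets": [0,0,0,0.01,0.02,0.2,-1,0,0,0,0,0,0.1,-1,0,0,0,0,0,0.05,-1,0,0,0,0,0,0.05,-1,0,0,0,0,0,0,-1]}}

```text
time_s: 18.85
eef_pos: [594.3, -69.0, 59.3]
ee_rot: [0.0, 1.0, -0.027, 0.0]
force: [-0.3, 0.4, 3.6]
grip_width: -0.003
grip_force: 1.4
```

>>> {"method": "send_rows", "body": {"targets": [0,0,0,0,0,0.05,-1,0,0,0,0,0,0.03,-1,0,0,0,0,0,0,-1]}}

```text
time_s: 19.23
eef_pos: [594.2, -69.0, 54.3]
ee_rot: [0.0, 1.0, -0.027, 0.0]
force: [-0.9, 1.0, 4.2]
grip_width: 0.001
grip_force: 2.3
```

```bash
python3 go.py 594 -68 51 -3
```

```text
t 19.23 pos [594.2 -69.   54.3] th -3.1 toolz [ 0. -0. -1.] F [-0.9  1.   4.2] grip 0.001 2.3 q [-0.31  0.65  1.46 -0.    1.02  1.31]
shift now-axes [-0.005 -0.017  0.056] turn z -0.1 shift in target axes [-0.005 -0.017  0.056]
```

>>> {"method": "send_rows", "body": {"targets": [0,0,0,0,0,0.04,-1,0,0,0,0,0,0.02,-1,0,0,0,0.05,0,0,-1,0,0,0,0.05,0,0,-1,0,0,0,0.05,0,0,-1]}}

```text
time_s: 19.85
eef_pos: [603.4, -69.6, 51.2]
ee_rot: [0.0, 1.0, -0.027, 0.0]
force: [-1.9, 0.7, 7.8]
grip_width: 0.001
grip_force: 3.6
```

>>> {"method": "send_rows", "body": {"targets": [0,0,0,0.06,0,0,-1,0,0,0,0.06,0,0,-1,0,0,0,0.06,0,0,-1]}}

```text
time_s: 20.23
eef_pos: [614.2, -70.2, 51.2]
ee_rot: [0.0, 1.0, -0.027, 0.0]
force: [-2.2, 0.1, 7.2]
grip_width: 0.003
grip_force: 3.6
```

```bash
python3 go.py 594 -68 51 -3
```

```text
t 20.23 pos [614.2 -70.2  51.2] th -3.0 toolz [ 0. -0. -1.] F [-2.2  0.1  7.2] grip 0.003 3.6 q [-0.3   0.7   1.39 -0.    1.05  1.32]
shift now-axes [-0.338 -0.018  0.004] turn z -0.0 shift in target axes [-0.338 -0.018  0.004]
```

>>> {"method": "send_rows", "body": {"targets": [0,0,0,0.06,0,0,-1,0,0,0,0.06,0,0,-1,0,0,0,0.06,0,0,-1,0,0,0,0.06,0,0,-1,0,0,0,0.05,0,0,-1]}}

```text
time_s: 20.85
eef_pos: [631.6, -71.2, 51.3]
ee_rot: [0.0, 1.0, -0.027, 0.0]
force: [-3.8, 0.7, 7.3]
grip_width: 0.002
grip_force: 3.5
```

>>> {"method": "send_rows", "body": {"targets": [0,0,0,0,0,0,-1,0,0,0,-0.05,0,-0.1,-1,0,0,0,0,0,-0.4,-1,0,0,0,0,0,-0.6,-1,0,0,0,0,0,-0.5,-1]}}

```text
time_s: 21.48
eef_pos: [627.9, -70.7, 147.6]
ee_rot: [-0.0, 1.0, -0.027, -0.0]
force: [-0.9, -0.0, -0.4]
grip_width: 0.004
grip_force: 0.0
```

```bash
python3 go.py 480 59.2 150 -3 480 59.2 62 -3;python3 - <<'E'
from rig import eyes;from h import *
for n in('top','side'):
    c=eyes.capture(n);pickle.dump(c,open(n+'6.pkl','wb'))
t=load('top6')['img'];s=load('side6')['img']
cr=lambda im,x0,y0,w,h:cv2.resize(im[y0:y0+h,x0:x0+w],(400,300),interpolation=cv2.INTER_CUBIC)
cv2.imwrite('pics/c7.png',np.hstack([cr(t,222,165,112,84),cr(s,235,180,112,84)])[:,:,::-1])
E
```

```text
t 21.48 pos [627.9 -70.7 147.6] th -3.1 toolz [-0.001  0.    -1.   ] F [-0.9 -0.  -0.4] grip 0.004 0.0 q [-0.3   0.62  1.26  0.    1.27  1.33]
shift now-axes [-2.577 -2.031 -0.038] turn z -0.1 shift in target axes [-2.575 -2.033 -0.04 ]
shift now-axes [-2.576 -2.031  1.429] turn z -0.1 shift in target axes [-2.575 -2.033  1.427]
```

View pics/c7.png

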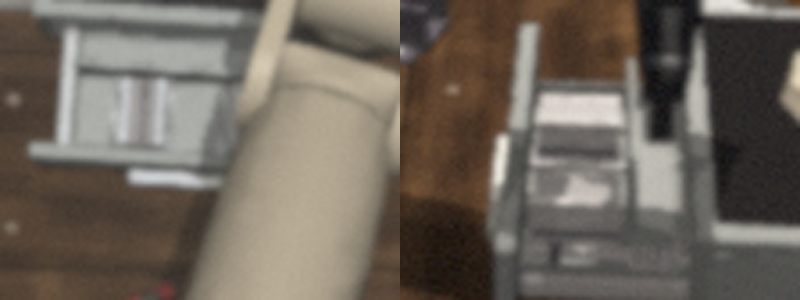

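The drawer is free and about 37 mm in, with both blocks seated. Going to the front face next.

>>> {"method": "send_rows", "body": {"targets": [0,0,0,-0.4,-0.38,0,-1,0,0,0,-0.55,-0.5,0,-1,0,0,0,-0.55,-0.5,0,-1,0,0,0,-0.4,-0.4,0,-1,0,0,0,-0.26,-0.25,0,-1]}}

```text
time_s: 22.2
eef_pos: [503.5, 58.9, 145.6]
ee_rot: [-0.0, 1.0, -0.026, -0.001]
force: [0.0, -0.0, 0.1]
grip_width: 0.002
grip_force: 0.0
```

>>> {"method": "send_rows", "body": {"targets": [0,0,0,0,0,0,-1,0,0,0,0,0,0.5,-1,0,0,0,0,0,0.6,-1,0,0,0,0,0,0.4,-1,0,0,0,0,0,0,-1]}}

```text
time_s: 22.82
eef_pos: [504.6, 57.2, 54.9]
ee_rot: [-0.0, 1.0, -0.027, -0.002]
force: [0.0, -0.6, 0.1]
grip_width: -0.002
grip_force: 0.0
```

```bash
python3 go.py 636.5 51 58 -3
```

```text
t 22.82 pos [504.6  57.2  54.9] th -3.1 toolz [-0.004  0.    -1.   ] F [ 0.  -0.6  0.1] grip -0.002 0.0 q [-0.12  0.49  1.75 -0.    0.9   1.51]
shift now-axes [ 2.2   -0.016 -0.061] turn z -0.1 shift in target axes [ 2.2   -0.013 -0.052]
```

>>> {"method": "send_rows", "body": {"targets": [0,0,0,0.1,0,-0.05,-1,0,0,0,0.1,0,0,-1,0,0,0,0.06,0,0,-1,0,0,0,0.06,0,0,-1,0,0,0,0.08,0,0,-1]}}

```text
time_s: 23.45
eef_pos: [529.2, 56.4, 59.7]
ee_rot: [0.0, 1.0, -0.027, -0.0]
force: [-3.6, -0.7, 3.1]
grip_width: 0.002
grip_force: 1.8
```

>>> {"method": "send_rows", "body": {"targets": [0,0,0,0.08,0,0,-1,0,0,0,0.08,0,0,-1,0,0,0,0.08,0,0,-1,0,0,0,0.08,0,0,-1,0,0,0,0.08,0,0,-1]}}

```text
time_s: 24.08
eef_pos: [553.6, 55.1, 59.6]
ee_rot: [0.0, 1.0, -0.027, -0.0]
force: [-3.9, -2.9, 3.6]
grip_width: -0.003
grip_force: 1.8
```

>>> {"method": "send_rows", "body": {"targets": [0,0,0,0.08,0,0,-1,0,0,0,0.08,0,0,-1,0,0,0,0.08,0,0,-1,0,0,0,0.08,0,0,-1,0,0,0,0.08,0,0,-1]}}

```text
time_s: 24.7
eef_pos: [577.5, 53.8, 59.6]
ee_rot: [0.0, 1.0, -0.027, -0.0]
force: [-3.2, -3.2, 1.4]
grip_width: -0.001
grip_force: 1.8
```

```bash
python3 go.py 636.5 51 58 -3
```

```text
t 24.7 pos [577.5  53.8  59.6] th -3.1 toolz [-0. -0. -1.] F [-3.2 -3.2  1.4] grip -0.001 1.8 q [-0.11  0.61  1.52 -0.    1.01  1.52]
shift now-axes [ 0.984 -0.006  0.026] turn z -0.1 shift in target axes [ 0.984 -0.005  0.026]
```

>>> {"method": "send_rows", "body": {"targets": [0,0,0,0.08,0,0,-1,0,0,0,0.08,0,0,-1,0,0,0,0.08,0,0,-1,0,0,0,0.08,0,0,-1,0,0,0,0.08,0,0,-1]}}

```text
time_s: 25.32
eef_pos: [601.5, 52.6, 59.6]
ee_rot: [-0.0, 1.0, -0.027, -0.0]
force: [-4.5, -3.7, 0.3]
grip_width: -0.0
grip_force: 1.8
```

>>> {"method": "send_rows", "body": {"targets": [0,0,0,0.08,0,0,-1,0,0,0,0.08,0,0,-1,0,0,0,0.08,0,0,-1,0,0,0,0.06,0,0,-1,0,0,0,0.06,0,0,-1]}}

```text
time_s: 25.95
eef_pos: [623.0, 51.4, 59.6]
ee_rot: [0.0, 1.0, -0.027, -0.0]
force: [-3.4, -2.5, 0.2]
grip_width: 0.004
grip_force: 1.7
```

>>> {"method": "send_rows", "body": {"targets": [0,0,0,0.04,0,0,-1,0,0,0,0.04,0,0,-1,0,0,0,0.04,0,0,-1,0,0,0,0.03,0,0,-1]}}

```text
time_s: 26.45
eef_pos: [631.9, 51.0, 59.6]
ee_rot: [-0.0, 1.0, -0.027, -0.0]
force: [-4.5, -1.8, -0.0]
grip_width: 0.0
grip_force: 1.7
```

```bash
python3 go.py 636.5 51 58 -3
```

```text
t 26.45 pos [631.9  51.   59.6] th -3.0 toolz [-0.  0. -1.] F [-4.5 -1.8 -0. ] grip 0.0 1.7 q [-0.1   0.72  1.33  0.    1.09  1.52]
shift now-axes [ 0.077 -0.004  0.026] turn z -0.0 shift in target axes [ 0.077 -0.004  0.026]
```

Creeping to the end stop, watching the force.

>>> {"method": "send_rows", "body": {"targets": [0,0,0,0.03,0,0,-1,0,0,0,0.03,0,0,-1,0,0,0,0.02,0,0,-1]}}

```text
time_s: 26.82
eef_pos: [636.0, 50.8, 59.6]
ee_rot: [-0.0, 1.0, -0.027, -0.001]
force: [-11.1, -2.0, 5.4]
grip_width: 0.003
grip_force: 5.5
```

>>> {"method": "send_rows", "body": {"targets": [0,0,0,0.02,0,0,-1,0,0,0,0.02,0,0,-1]}}

```text
time_s: 27.08
eef_pos: [636.0, 50.8, 59.6]
ee_rot: [0.0, 1.0, -0.026, -0.004]
force: [-26.3, -3.7, 14.0]
grip_width: -0.003
grip_force: 13.0
```

End stop reached at x=636, as predicted. Backing off and checking.

>>> {"method": "send_rows", "body": {"targets": [0,0,0,-0.1,0,0,-1,0,0,0,-0.5,0,0,-1,0,0,0,-0.6,0,0,-1,0,0,0,-0.5,0,-0.5,-1,0,0,0,0,0,-0.7,-1]}}

```text
time_s: 27.7
eef_pos: [535.7, 56.7, 132.2]
ee_rot: [-0.0, 1.0, -0.027, -0.0]
force: [1.3, -0.1, 1.7]
grip_width: -0.003
grip_force: 0.0
```

>>> {"method": "send_rows", "body": {"targets": [0,0,0,-0.3,0.8,-0.6,-1,0,0,0,0,1,-0.4,-1,0,0,0,0,1,0,-1,0,0,0,0,1,0,-1,0,0,0,0,1,0,-1]}}

```text
time_s: 28.32
eef_pos: [504.4, -230.6, 191.5]
ee_rot: [0.001, 1.0, -0.027, 0.002]
force: [0.9, 0.5, 0.8]
grip_width: 0.0
grip_force: 0.0
```

>>> {"method": "send_rows", "body": {"targets": [0,0,0,0,0.8,0,-1,0,0,0,0,0,0,-1,0,0,0,0,0,0,-1]}}

```text
time_s: 28.7
eef_pos: [501.8, -275.9, 190.9]
ee_rot: [0.0, 1.0, -0.026, 0.001]
force: [0.4, 0.8, -0.3]
grip_width: -0.003
grip_force: 0.0
```

```bash
python3 go.py
python3 - <<'E'
from rig import eyes;from h import *
for n in('top','side'):
    c=eyes.capture(n);pickle.dump(c,open(n+'7.pkl','wb'))
t=load('top7')['img'];s=load('side7')['img']
cr=lambda im,x0,y0,w,h:cv2.resize(im[y0:y0+h,x0:x0+w],(400,300),interpolation=cv2.INTER_CUBIC)
cv2.imwrite('pics/c8.png',np.hstack([cr(t,170,110,196,147),cr(s,180,150,196,147)])[:,:,::-1])
E
```

```text
t 28.7 pos [ 501.8 -275.9  190.9] th -3.0 toolz [ 0.001 -0.    -1.   ] F [ 0.4  0.8 -0.3] grip -0.003 0.0 q [-0.71  0.45  1.41  0.    1.28  0.92]
```

View pics/c8.png

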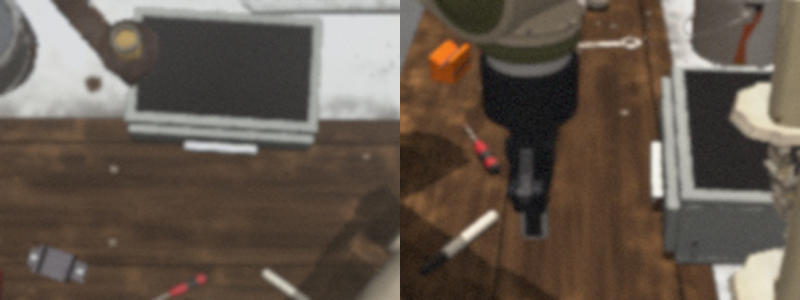

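The drawer is fully shut: in the top crop its panel lies against the unit at (220,133). The cradle at (57,262) is empty, and the driver and marker are where they were.

```bash
python3 -c "
from rig import job;print(job.finish_job())"
```

```text
the job is handed in; nothing more can be done
None
```

The vee block is in its pocket, groove up beside its mate; the drawer is released and pushed fully shut; the driver and marker are unmoved, the lamp holder was never approached (not in my final crops), and the job was handed in at about 29 s.

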